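# Clip a brush holder onto the vanity rail

### The arm

A 6-joint arm with a two-finger parallel gripper is mounted at the origin on the work surface. World frame = base frame: x ahead of the robot, y to its left, z up, the work surface at z = 0. Lengths are in mm, angles in rad, forces in N, time in s.
With the tool pointing down it reaches from about 275 to 750 mm from the base axis. Payload 10.2 kg.
Tool frame: the origin (TCP) lies at the very end of the fingers, on their centre line; the grasp point (between the pads) lies 19 mm behind it; z points along the fingers, y is the line along which they close (so a half turn about z gives the same grasp; the last joint's range is limited). The gripper opens to 85 mm and grips with 20 to 120 N. Pads are 22 mm wide; open, the fingers measure 114 mm over their backs; the gripper's body (76 mm by 85 mm) begins 54 mm behind the grasp point. The pads swing forward as they close: fully open they stand 13 mm farther back than shut.
Start: joints at [1.007, 0.313, 1.498, -0, 1.331, -0.223], TCP at [175.489, 494.808, 231.294] pointing down, gripper open.
Joint ranges: [-2.94, 2.94], [-0.97, 2.17], [0.19, 2.56], [-1.23, 4.37], [0.02, 3.11], [-2.88, 2.88]. Speed limits (rad/s): [2.39, 2.39, 3.01, 3.14, 3.14, 3.14].

### API

Orientations are given as a unit quaternion [w, x, y, z].
In Python, from rig import * gives the robot as it stands. The module is installed in compiled form; this text tells all that it offers.
- The arm moves only by the shell command python3 -m crank 'ROWS' [FORCE]. ROWS is JSON, a list that holds one entry, the list of rows, each a list of 7 numbers: the shift along the tool's x, y, z in units of 25 mm (1.0 is 25 mm), then the turn, a rotation vector about the tool's x, y, z in units of 8 degrees (1.0 is 8 degrees), then the finger opening in mm, from 0 to 85.4. A call has exactly 8 rows; each row shifts and turns the commanded pose from where the row before left it, along the tool's axes as they then stand; what a row does not reach is not made up. A row lasts 1/10 s, in which the tool goes at most 50 mm and 8.59 degrees, less where a joint would pass 70% of its speed; a pose out of reach is approached as far as the arm can. A call is refused whole if a number of a shift passes 1 or a number of a turn 1, either way. A call with a gripper value outside its range is refused whole. The fingers move at their own pace and stop on an object; FORCE is the grip in N (left out, the last holds). Time passes only in rows, so rows that do not move let the fingers close, or fill a call up. It gives the time, the measured TCP pose, the force, the opening and the grip force at its end, in the units of the state.
- sense(): the state, without advancing time (a new reading comes with each control period).
- capture(name): name is "scene" or "top" or "wrist"; returns the picture (384x512x3 uint8, blue, green, red); there is no depth.
- camera_model(name): a dict with "fx", "fy", "cx", "cy" (pixels), "world_from_camera" (4x4, takes a point from camera to world coordinates); the wrist camera has in their place "T_tool_cam" (4x4, takes a point from camera to tool coordinates, whose origin is the TCP and whose axes are the flange's). Camera axes: x right, y up, looking along -z (the intrinsics and any distortion apply to the point x, -y, -z); pixel columns grow to the right and rows downward; lengths in mm; the calibration is good to about 2 mm. A picture is of the moment at which its call begins: read the wrist's pose just before it. camera_model takes no time and is no camera call.
- finish_job(): hands the job in; it is judged then, once.
The state is a dict: "time_s": time; "joints": joint angles; "dq": joint speeds; "tau": joint torques, N m; "eef_pos": TCP position; "ee_rot": TCP orientation; "force": force on the tool from outside, world axes, zero at the start; "wrist_torque": the same for the moment, N m; "grip_width": opening from 0.0 (shut) to 1.0 (fully open); "grip_force": force on a finger pad.
Only numpy, scipy, OpenCV 4.12 (cv2) and the standard library are available. Lean on these libraries where they do the work, as an engineer would, in place of code of your own. Each camera call takes 0.05 s, during which the arm holds its last target. There are 200 camera calls.

### The job

Clip the loose square brush holder (the one with the lip and the sprung foot on its back) onto the aluminium rail (clamped at a height you must find), in the empty place between the two holders already there: hook its top lip over the rail's upper edge with the foot still swung out towards you, then tilt it down until the foot clip snaps behind the lower edge, and let go. Feel your way and do not force it, the rail must never take more than about 40 N, and leave the other things on the table where they are.

Things in the scene. Friction and masses are not known exactly. Their poses are not given: they have to be found in the camera images.
- module: Loose brush holder, charcoal plastic, about 140 g, standing on the table: a square cup 54 (x) x 56 (y) x 70 mm (z), open at the top, walls 3 mm, flat underside, flat sides to grip across (along y). Origin: centre of the cup's underside; x points to its back, the side that goes against the rail; z up. The back plate stands above the cup: 50 mm wide, z = 4 to 100 mm, rear face at x = 31 mm.
- lip_tip (a point): Middle of the lower edge of the holder's lip, at x = 38.5, z = 86 mm in its frame. The lip hangs from a bridge (z = 94 to 100 mm, back to x = 40 mm) at the plate's top; lip x = 37 to 40 mm, 50 mm wide: a hook open downwards, throat 6 mm wide, 8 mm deep. The tilted holder (top towards the rail, foot out) can hook fully down at up to about 18 degrees of tilt.
- hook_corner (a point): Inner corner of the hook, mid-width: x = 31, z = 94 mm in the holder's frame, where the plate's rear face meets the underside of the bridge. Hung home, the bridge's underside rests on the rail's upper edge and the plate's rear face lies against the rail's front or up to 3 mm off it.
- clip_nose (a point): Top of the foot clip's catch face, mid-width: at rest x = 35.5, z = 28.2 mm in the holder's frame. The clip is 26 mm wide and ends at x = 48 mm; behind the catch a ramp slopes down and back at 27 degrees, to z = 22.8 mm, so the clip is cammed down by the rail's lower edge as the foot swings in, then jumps up behind it. It keeps the holder from going on without tilting.
- foot_clip (a joint): The clip's travel in m: 0 = up (home), grows as it is pushed down along the holder's -z, to 0.007. Spring: 2.5 N at rest plus 0.6 N per mm. It must give 4.2 mm to pass the rail's edge; that takes roughly 5 to 12 N at the foot, with the last few degrees of tilt. Back at 0 once snapped in.
- rail: Rail stand: two white slotted posts (y = +-170 mm, x = 23 to 39, 186 mm tall) fixed to the table; the rail in front of them is 420 mm long along y, 70 mm high, clamped by hand: its upper edge is 150 to 180 mm above the table, which this pose does not tell: look or feel. Origin: on the table below mid-rail, z up, x away from the robot, x = 0 the rail's front face.
- rail_face (a point): Point on the rail stand's front plane (x = 0) at mid-length, on the table top. The rail is a top-hat section: an upper and a lower flange 3 mm thick (x = 0 to 3), each free for 15 mm behind, free edges rounded, 70 mm from edge to edge. A holder that is home has its origin at x = -34 to -31 mm in the stand's frame, 94 mm below the upper edge, axes parallel.
- bay (a point): Middle of the empty place: on the table top below the rail's front face, y = 25 mm in the stand's frame. On the rail a full brush holder (centre y = 150, 56 mm wide, brushes up to 180 mm above its underside) and a clip-on shelf with jars (centre y = -100, 60 mm wide, reaching 90 mm in front of the rail) leave 192 mm free: y = -70 to 122.
- plain_pot: Plain square charcoal pot, 58 x 58 x 85 mm, open at the top, without lip or clip: a bystander that looks like the holder. Origin: centre of the underside.
- powder_jar: White round jar, 78 mm across, 45 mm tall, bystander. Origin: centre of the underside, as for all those that follow.
- cream_jar: Small clear jar with a black lid, 53 mm across, 40 mm tall, bystander.
- compact: Flat round black compact, 70 mm across, 17 mm tall, bystander.
- powder_case: Flat square grey case, 60 x 60 x 14 mm, bystander.
- foundation: Skin-coloured bottle with a black cap, 38 mm across, 115 mm tall, bystander.
- flat_brush: Makeup brush, 170 mm long, dark handle, lying on the table, bystander.
Mind the look-alikes: they are no part of the job. What is shaped like the module but green or red is not meant.

How it is judged:
By the outcome, as a careful person would: the job done as asked, in the order asked, and still so for the second after the job is handed in, with the robot touching nothing.
It also fails if it takes over 64 s, if anything falls off the work surface, if the arm or the gripper's body presses on something with over 40 N, if the wrist force passes 120 N, or if a joint passes its speed limit or range.

## Working session

There is one attempt and no reset: what is moved stays moved. The work goes in short steps, Python scripts to look and compute and a shell command to move; the robot and the scene stay as the last step left them, time stands still between calls to the robot, and variables do not carry over. Pictures are saved under pics/ and viewed, at most 10 in all, crops included, and the job is handed in when it is done.

```bash
mkdir -p pics; python3 - <<'E'
from rig import *
import cv2,numpy as np
s=sense();print(s)
for n in("scene","top","wrist"):
    cv2.imwrite(f"pics/{n}0.png",capture(n)); m=camera_model(n)
    print(n,{k:(np.round(v,3).tolist() if not isinstance(v,str) else v) for k,v in m.items()})
E
```

```text
{'time_s': 0.0, 'joints': array([ 1.00658126e+00,  3.13426192e-01,  1.49843526e+00,  3.23313549e-05,
        1.33101504e+00, -2.23362899e-01]), 'dq': array([ 0.00218476,  0.00083776, -0.00067393,  0.00111524, -0.00082284,
       -0.00019879]), 'tau': array([-3.68968376e-04, -4.12266648e+01, -2.59742939e+01, -2.21430714e-04,
        4.14602197e-03,  5.69300511e-06]), 'eef_pos': array([175.34580057, 494.57763333, 230.74794891]), 'ee_rot': array([-2.60798167e-04,  1.69606035e-01,  9.85511735e-01, -5.86766340e-04]), 'force': array([0.61831522, 0.22199727, 0.21411847]), 'wrist_torque': array([ 0.00784626,  0.02427568, -0.03644892]), 'grip_force': 0.0, 'grip_width': 0.999822616582213}
scene {'fx': 451.182, 'fy': 451.182, 'cx': 259.16, 'cy': 192.045, 'world_from_camera': [[0.291, -0.803, 0.521, 1214.135], [0.957, 0.241, -0.163, -224.813], [0.006, 0.546, 0.838, 1220.09], [0.0, 0.0, 0.0, 1.0]]}
top {'fx': 411.331, 'fy': 411.331, 'cx': 245.606, 'cy': 189.71, 'world_from_camera': [[-0.007, 0.984, -0.176, 306.42], [-1.0, -0.009, -0.01, -6.61], [-0.011, 0.176, 0.984, 1191.544], [0.0, 0.0, 0.0, 1.0]]}
wrist {'fx': 272.681, 'fy': 272.681, 'cx': 258.707, 'cy': 194.739, 'T_tool_cam': [[-0.0, 0.958, 0.288, 73.222], [1.0, 0.0, 0.001, -1.101], [0.001, 0.288, -0.958, -143.087], [0.0, 0.0, 0.0, 1.0]]}
```

View pics/scene0.png

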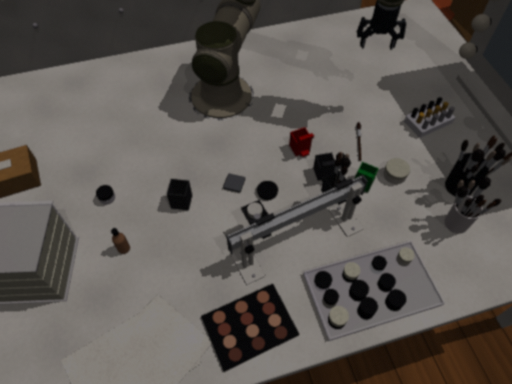

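View pics/top0.png

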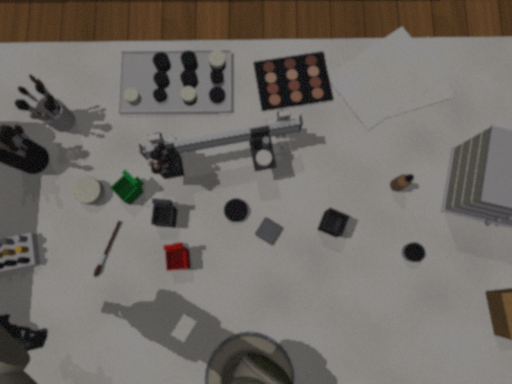

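Candidates: dark squares at top (164,213) and (334,222). The green (127,187) and red (177,256) ones are excluded by colour. I'll enlarge both dark ones and the rail.

```bash
python3 - <<'E'
import cv2,numpy as np
t=cv2.imread("pics/top0.png");s=cv2.imread("pics/scene0.png")
f=lambda im,c,r,w,h,W,H:cv2.resize(cv2.convertScaleAbs(im[r-h//2:r+h//2,c-w//2:c+w//2],alpha=1.8,beta=15),(W,H),interpolation=cv2.INTER_CUBIC)
a=np.hstack([f(t,164,213,50,38,266,200),f(t,334,222,50,38,266,200),f(s,179,195,50,38,266,200)])
b=np.hstack([f(t,225,160,200,100,798//2,380),f(s,300,195,150,110,399,380)])
cv2.imwrite("pics/crop1.png",np.vstack([a,b[:,:798]]))
E
```

```text
(no output)
```

View pics/crop1.png

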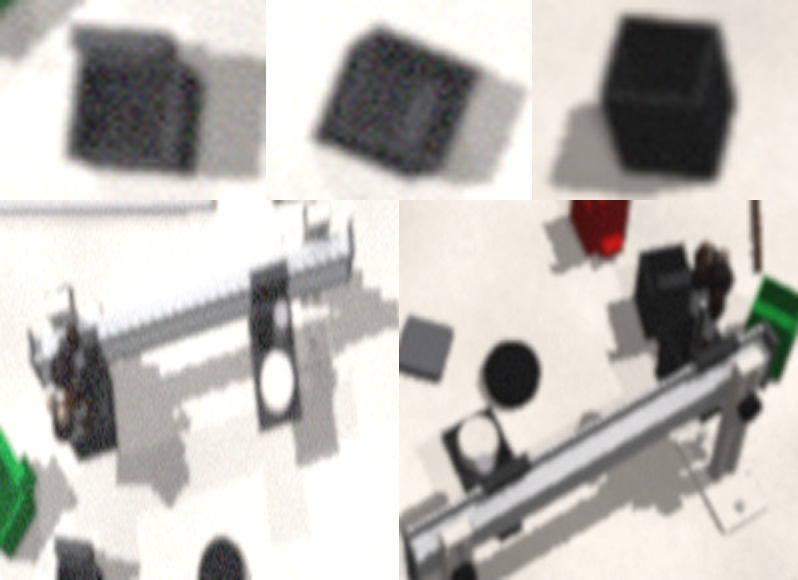

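View pics/wrist0.png

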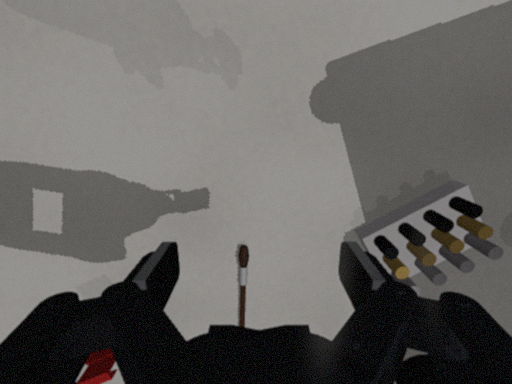

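Top (164,213) fits: it has the back plate and bridge standing up at its far edge. (334,222) is a plain square opening without a plate, so that's the pot. The free bay lies between the brush holder (165,160) and the shelf (262,148). Next, rough positions.

```bash
cat > h.py <<'E'
from rig import *
import cv2,numpy as np
from scipy.spatial.transform import Rotation as R
def cam(n,s=None):
    m=camera_model(n)
    if n!="wrist": return m,m["world_from_camera"]
    s=s or sense();T=np.eye(4);q=s["ee_rot"];T[:3,:3]=R.from_quat([q[1],q[2],q[3],q[0]]).as_matrix();T[:3,3]=s["eef_pos"]
    return m,T@np.array(m["T_tool_cam"])
def ray(mT,u,v):
    m,T=mT;T=np.array(T);d=np.array([(u-m["cx"])/m["fx"],-(v-m["cy"])/m["fy"],-1]);d=T[:3,:3]@d
    return T[:3,3],d/np.linalg.norm(d)
def atz(mT,u,v,z):
    o,d=ray(mT,u,v);return o+d*(z-o[2])/d[2]
def proj(mT,p):
    m,T=mT;c=np.linalg.inv(T)@np.r_[p,1];return np.array([m["cx"]+m["fx"]*c[0]/-c[2],m["cy"]-m["fy"]*c[1]/-c[2]])
def tri(r1,r2):
    (a,d),(b,e)=r1,r2;t=np.linalg.lstsq(np.c_[d,-e],b-a,rcond=None)[0];p,q=a+d*t[0],b+e*t[1]
    return (p+q)/2,np.linalg.norm(p-q)
E
python3 - <<'E'
from h import *
t=cam("top")
im=cv2.imread("pics/top0.png")
print("mod",atz(t,164,213,70),"red",atz(t,177,256,60),"green",atz(t,127,187,60))
# crop1 lower-left scale: x 2.0 px, y 3.8 ; origin crop (125,110)
P=lambda x,y:(125+x/1.995,110+(y-200)/3.8)
print([ (P(*q),atz(t,*P(*q),160).round()) for q in((110,338),(250,300),(352,262))])
s=cam("scene")
# bridge/plate edges of module in top: crop at (139,194) scale 5.32,5.26
Q=lambda x,y:(139+x/5.32,194+y/5.26)
print([atz(t,*Q(*q),100).round() for q in((70,25),(175,33))])
print([atz(t,*Q(*q),70).round() for q in((68,158),(195,174))])
E
```

```text
mod [444.01559358 229.27554211  70.        ] red [327.20995731 192.68087415  60.        ] green [519.58210849 337.50156407  60.        ]
[((180.1378446115288, 146.31578947368422), array([607., 173., 160.])), ((250.31328320802004, 136.31578947368422), array([632., -10., 160.])), ((301.44110275689223, 126.31578947368422), array([ 658., -144.,  160.]))]
[array([479., 256., 100.]), array([475., 203., 100.])]
[array([414., 262.,  70.]), array([405., 196.,  70.])]
```

```bash
python3 -m crank '[[[-1,-0.7,-0.4,0,0,0,85],[-1,-0.7,-0.4,0,0,0,85],[-1,-0.7,-0.4,0,0,0,85],[-1,-0.7,-0.4,0,0,0,85],[-1,-0.7,-0.4,0,0,0,85],[-1,-0.7,-0.4,0,0,0,85],[-1,-0.7,-0.4,0,0,0,85],[-1,-0.7,0,0,0,0,85]]]'; python3 -m crank '[[[-0.95,-0.65,0,0,0,0,85],[-0.95,-0.65,0,0,0,0,85],[-0.95,-0.65,0,0,0,0,85],[-0.95,-0.65,0,0,0,0,85],[-0.95,-0.65,0,0,0,0,85],[0,0,0,0,0,-0.95,85],[0,0,0,0,0,-0.95,85],[0,0,0,0,0,0,85]]]'
python3 - <<'E'
from h import *
import json
s=sense();cv2.imwrite("pics/w1.png",capture("wrist"));json.dump([s["eef_pos"].tolist(),s["ee_rot"].tolist()],open("w1.json","w"))
E
```

```text
time_s: 0.95
eef_pos: [318.0, 295.1, 302.4]
ee_rot: [0.001, 0.17, 0.986, 0.001]
force: [0.8, 1.6, -0.9]
grip_width: 0.996
grip_force: 0.0
time_s: 1.75
eef_pos: [401.9, 179.6, 301.1]
ee_rot: [-0.0, 0.037, 0.999, -0.0]
force: [0.5, 0.7, 0.8]
grip_width: 0.993
grip_force: 0.0
```

View pics/w1.png

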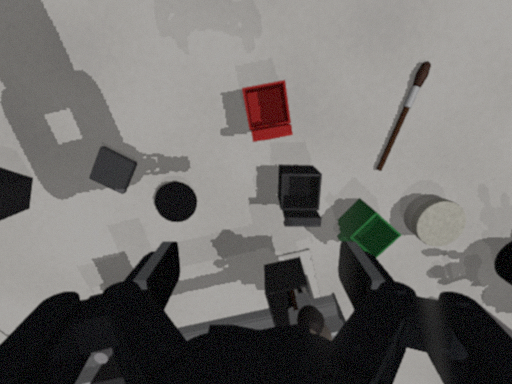

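```bash
cat > shot.py <<'E'
import sys,json
from h import *
n=sys.argv[1];s=sense();im=capture("wrist");cv2.imwrite(f"pics/{n}.png",im);json.dump([s["eef_pos"].tolist(),s["ee_rot"].tolist()],open(n+".json","w"))
E
python3 -m crank '[[[-0.7,-0.6,0,0,0,0,85],[-0.7,-0.6,0,0,0,0,85],[-0.7,-0.6,0,0,0,0,85],[-0.7,-0.6,0,0,0,0,85],[-0.7,-0.6,0,0,0,0,85],[-0.7,-0.7,0,0,0,0,85],[0,0,0,0,0,0,85],[0,0,0,0,0,0,85]]]'; python3 shot.py w2;python3 -m crank '[[[-0.7,-0.2,0,0,0,0,85],[-0.7,-0.2,0,0,0,0,85],[-0.7,-0.2,0,0,0,0,85],[-0.7,0,0,0,0,0,85],[-0.6,0,0,0,0,0,85],[0,0,0,0,0,0,85],[0,0,0,0,0,0,85],[0,0,0,0,0,0,85]]]'; python3 shot.py w3
python3 -c "
import cv2,numpy as np
a=[cv2.imread(f'pics/w{i}.png') for i in(2,3)]
a=[cv2.convertScaleAbs(x,alpha=1.3)[:330,100:500] for x in a]
cv2.imwrite('pics/w23.png',cv2.resize(np.hstack(a),(800,330)))"
```

```text
time_s: 2.6
eef_pos: [499.5, 79.8, 301.0]
ee_rot: [-0.0, 0.039, 0.999, 0.0]
force: [0.7, 0.7, 0.7]
grip_width: 0.997
grip_force: 0.0
time_s: 3.45
eef_pos: [582.6, 58.8, 301.7]
ee_rot: [0.0, 0.038, 0.999, -0.0]
force: [-0.7, 0.5, -0.4]
grip_width: 0.994
grip_force: 0.0
```

View pics/w23.png

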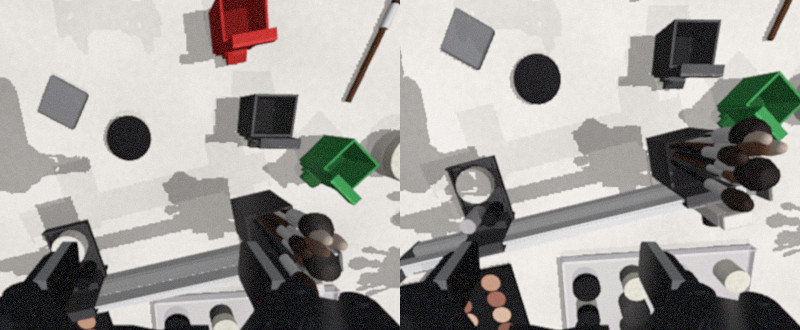

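w2 (crop left) shows the rail's dark front face in the bay at columns 210–340, rows ~250–290. w3 shows it at rows ~190–250, with the holder at (786−300,48) in w3 and (268+100,118) in w2. Next I get edge profiles.

```bash
python3 - <<'E'
from h import *
a=[cv2.GaussianBlur(cv2.cvtColor(cv2.imread(f'pics/w{i}.png'),6),(3,3),0).astype(int) for i in(2,3)]
for im,cs,r in((a[0],(220,270,320),(235,312)),(a[1],(230,280,330),(180,262))):
    for c in cs: print(c,r[0],im[r[0]:r[1],c].tolist())
w=[cv2.imread(f'pics/w{i}.png') for i in(2,3)]
z=[cv2.resize(cv2.convertScaleAbs(x[r:r+70,c:c+80],alpha=2.2,beta=10),(400,350),interpolation=cv2.INTER_CUBIC) for x,r,c in((w[0],85,330),(w[1],10,345))]
cv2.imwrite("pics/mod.png",np.hstack(z))
E
```

```text
220 235 [121, 122, 122, 121, 122, 123, 122, 122, 123, 136, 157, 172, 175, 174, 173, 173, 174, 174, 173, 174, 174, 175, 174, 175, 174, 174, 174, 175, 174, 174, 174, 175, 175, 176, 174, 163, 134, 102, 86, 83, 83, 87, 93, 97, 98, 99, 102, 104, 104, 103, 102, 102, 103, 104, 105, 106, 103, 95, 88, 85, 84, 83, 83, 83, 85, 102, 132, 155, 163, 165, 169, 172, 174, 176, 177, 177, 177]
270 235 [179, 178, 178, 178, 178, 178, 178, 178, 178, 178, 177, 178, 178, 178, 178, 178, 178, 179, 179, 179, 179, 179, 179, 171, 148, 114, 91, 84, 83, 83, 88, 95, 97, 98, 101, 104, 105, 105, 103, 103, 104, 104, 105, 115, 123, 112, 94, 85, 84, 84, 85, 85, 85, 87, 105, 135, 158, 165, 167, 169, 169, 162, 147, 134, 129, 130, 140, 157, 166, 165, 161, 158, 152, 146, 144, 143, 143]
320 235 [122, 124, 138, 160, 173, 176, 175, 175, 175, 176, 177, 173, 157, 126, 98, 86, 85, 86, 89, 94, 97, 96, 98, 103, 105, 104, 103, 102, 102, 104, 104, 105, 104, 98, 91, 87, 86, 86, 86, 86, 86, 86, 92, 112, 141, 160, 166, 165, 167, 170, 170, 169, 167, 166, 165, 156, 136, 118, 118, 126, 130, 130, 132, 143, 158, 165, 163, 156, 137, 100, 59, 
[... 550 characters left out ...]
, 155, 122, 97, 88, 92, 99, 103, 105, 107, 108, 108, 109, 108, 106, 104, 100, 92, 87, 86, 87, 95, 120, 150, 167, 171, 173, 175, 174, 174, 175, 176, 177, 180, 181, 180, 180, 180, 180, 179, 179, 180, 180, 180, 180, 179, 179, 178, 174, 171, 171, 172, 171, 161, 140, 127, 129, 134, 136, 147, 166]
330 180 [127, 126, 126, 127, 128, 128, 128, 129, 128, 124, 114, 99, 89, 88, 94, 99, 101, 103, 106, 108, 108, 108, 107, 106, 104, 99, 94, 91, 88, 89, 95, 117, 147, 165, 169, 171, 174, 174, 172, 173, 175, 177, 179, 180, 180, 180, 179, 180, 181, 181, 181, 180, 180, 179, 179, 180, 181, 180, 179, 179, 179, 180, 180, 179, 178, 177, 174, 171, 170, 170, 161, 139, 124, 126, 133, 136, 141, 153, 166, 171, 168, 165]
```

View pics/mod.png

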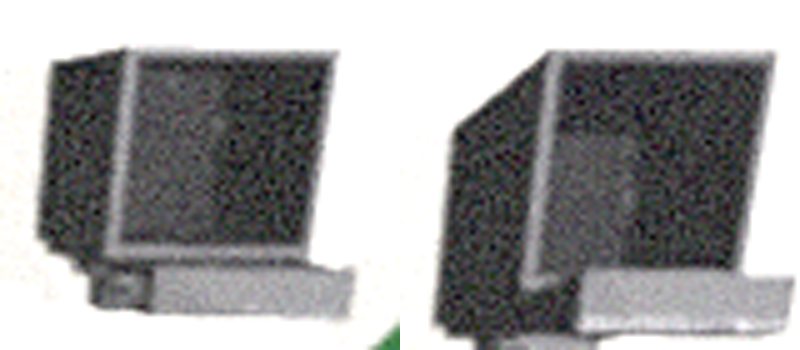

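The crop shows the cup rim, with the bridge/lip at its far edge (image bottom) and the clip foot below left. It is the right holder, nearly square to the image axes. Next I triangulate.

```bash
python3 - <<'E'
from h import *
import json
C=[];G=[]
for i in(2,3):
    p,q=json.load(open(f"w{i}.json"));C.append(cam("wrist",{"eef_pos":np.array(p),"ee_rot":q}));G.append(cv2.GaussianBlur(cv2.cvtColor(cv2.imread(f'pics/w{i}.png'),6),(3,3),0).astype(float))
pts={"rimfront-":((354,95),(374.6,20.4)),"rimfront+":((398,95.4),(420,20.4)),"brback-":((359,147),(380,76.4)),"brback+":((400,148.3),(422.4,76)),"brfr-":((360,138.6),(381.4,64.2)),"brfr+":((401,138.6),(424,65.4))}
for k,(a,b) in pts.items():
    P,e=tri(ray(C[0],*a),ray(C[1],*b));z=70 if'rim'in k else 100
    print(k,P.round(1),round(e,1),"atz",atz(C[0],*a,z).round(1),atz(C[1],*b,z).round(1))
def cross(g,c,r0,r1,up):
    v=g[r0:r1,c]-128; 
    for i in range(len(v)-1):
        if (v[i]<0<=v[i+1]) if up else (v[i]>=0>v[i+1]): return r0+i+v[i]/(v[i]-v[i+1])
L={}
for k,up in(("A",0),("B",1)):
    pl=[]
    for j,(cs,base,sl) in enumerate((((range(225,335,5)),(260 if k=="A" else 290,270),-.235),((range(230,335,5)),(203 if k=="A" else 223,280),-.235))):
        xy=[]
        for c in cs:
            r=base[0]+(c-base[1])*sl
            y=cross(G[j],c,int(r-6),int(r+7),up)
            if y: xy.append((c,y))
        xy=np.array(xy);f=np.polyfit(xy[:,0],xy[:,1],1);res=xy[:,1]-np.polyval(f,xy[:,0]);m=abs(res)<.8;f=np.polyfit(xy[m,0],xy[m,1],1)
        print(k,j,len(xy),f.round(3),res.std().round(2))
        o,d1=ray(C[j],230,np.polyval(f,230));_,d2=ray(C[j],330,np.polyval(f,330));n=np.cross(d1,d2);n/=np.linalg.norm(n);pl.append((n,n@o))
    # point on line at y=70,y=-30
    for yy in(100,50,0):
        M=np.array([pl[0][0],pl[1][0],[0,1,0]]);print(k,np.linalg.solve(M,[pl[0][1],pl[1][1],yy]).round(1))
E
```

```text
rimfront- [413.8 208.6  71.4] 1.4 atz [413.6 208.4  70. ] [413.5 209.9  70. ]
rimfront+ [418.5 263.1  73.2] 0.8 atz [418.5 265.   70. ] [417.7 264.3  70. ]
brback- [478.3 210.3  90.2] 1.6 atz [476.6 206.  100. ] [479.3 207.1 100. ]
brback+ [482.5 257.9  97.8] 0.7 atz [482.2 257.2 100. ] [482.6 256.3 100. ]
brfr- [466.3 207.1 100.8] 1.0 atz [466.3 207.  100. ] [466.3 208.  100. ]
brfr+ [470.8 259.8  95.4] 0.2 atz [470.3 257.6 100. ] [471.3 257.1 100. ]
A 0 22 [-2.31000e-01  3.22023e+02] 0.05
A 1 21 [-2.51000e-01  2.72881e+02] 0.72
A [621.1 100.  103.3]
A [631.   50.  101.7]
A [640.9   0.  100. ]
B 0 22 [-2.23000e-01  3.49979e+02] 0.03
B 1 21 [-2.38000e-01  2.89708e+02] 0.03
B [620.9 100.  171.1]
B [629.8  50.  171.1]
B [638.7   0.  171.2]
```

```bash
python3 - <<'E'
from h import *
import json
p,q=json.load(open("w3.json"));C=cam("wrist",{"eef_pos":np.array(p),"ee_rot":q})
psi=np.radians(10.1);u=np.array([-np.sin(psi),np.cos(psi),0]);n=np.array([np.cos(psi),np.sin(psi),0]);F=np.array([630.2,50,171])
im=cv2.cvtColor(cv2.imread("pics/w3.png"),6)
for r in(205,215,225,235):print(r,"L",190,im[r,190:245:3].tolist())
for r in(170,185,195,205):print(r,"R",335,im[r,335:375:3].tolist())
def hit(u_,v_):
    o,d=ray(C,u_,v_);t=n@(F-o)/(n@d);P=o+d*t;return P.round(1),((P-F)@u).round(1)
for x in((213,225),(213,235),(350,185),(350,200),(352,207)):print(x,hit(*x))
cv2.imwrite("pics/bay.png",cv2.resize(cv2.convertScaleAbs(cv2.imread("pics/w3.png")[140:270,120:400],alpha=1.7),(800,372),interpolation=cv2.INTER_CUBIC))
E
```

```text
205 L 190 [18, 17, 13, 14, 32, 58, 47, 137, 178, 178, 174, 178, 178, 181, 182, 179, 181, 179, 181]
215 L 190 [4, 28, 9, 1, 25, 31, 27, 53, 108, 179, 183, 176, 160, 139, 106, 86, 84, 85, 92]
225 L 190 [21, 21, 47, 55, 47, 42, 30, 99, 96, 104, 108, 109, 108, 109, 112, 110, 108, 111, 106]
235 L 190 [13, 31, 23, 21, 28, 46, 91, 83, 85, 86, 83, 89, 92, 111, 146, 165, 170, 163, 167]
170 R 335 [124, 123, 125, 137, 124, 93, 31, 30, 21, 30, 27, 29, 35, 32]
185 R 335 [127, 160, 137, 136, 128, 112, 96, 89, 90, 83, 47, 30, 61, 43]
195 R 335 [99, 101, 105, 107, 112, 107, 105, 108, 106, 103, 102, 98, 100, 93]
205 R 335 [92, 94, 89, 88, 88, 89, 96, 124, 149, 169, 167, 167, 164, 170]
(213, 225) (array([640. ,  -4.9, 126.4]), np.float64(-55.8))
(213, 235) (array([6.390e+02, 5.000e-01, 1.586e+02]), np.float64(-50.3))
(350, 185) (array([608. , 174.6, 100.7]), np.float64(126.6))
(350, 200) (array([610.9, 158.4, 151.8]), np.float64(110.1))
(352, 207) (array([611.7, 154. , 172.4]), np.float64(105.6))
```

View pics/bay.png

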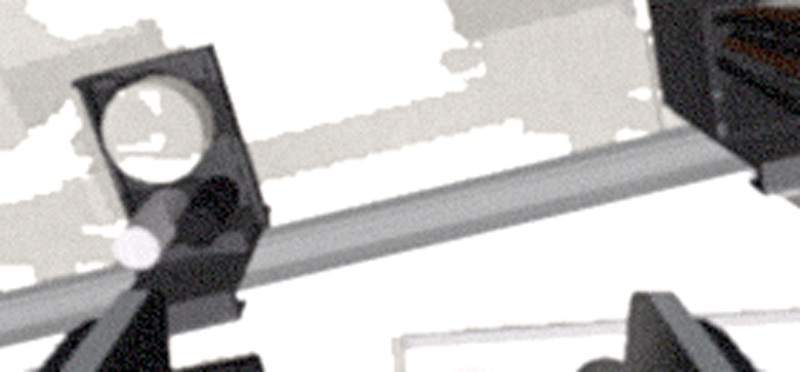

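```bash
python3 - <<'E'
from h import *
import json
p,q=json.load(open("w3.json"));C=cam("wrist",{"eef_pos":np.array(p),"ee_rot":q})
psi=np.radians(10.1);u=np.array([-np.sin(psi),np.cos(psi),0]);n=np.array([np.cos(psi),np.sin(psi),0]);F=np.array([630.2,50,171])
for name,a,off,z in(("lip brush",(384,202.5),0,172),("lip brush",(384,202.5),0,177),("cup bottom back",(352.7,176),-5,77),("shelf lip",(205,244),9,177),("shelf plat",(213.8,213.5),0,None),("shelf plat",(213.8,213.5),-4,None)):
    o,d=ray(C,*a)
    t=n@(F+off*n-o)/(n@d);P=o+d*t;print(name,"plane",P.round(),((P-F)@u).round(1), "z-plane", None if z is None else ((lambda Q:(Q.round(),((Q-F)@u).round(1),((Q-F)@n).round(1)))(atz(C,*a,z))))
E
```

```text
lip brush plane [606. 184. 180.] 136.0 z-plane (array([609., 188., 172.]), np.float64(139.1), np.float64(3.6))
lip brush plane [606. 184. 180.] 136.0 z-plane (array([607., 185., 177.]), np.float64(137.2), np.float64(1.4))
cup bottom back plane [601. 184.  81.] 137.4 z-plane (array([602., 186.,  77.]), np.float64(138.5), np.float64(-3.8))
shelf lip plane [650. -10. 158.] -63.0 z-plane (array([641.,  -5., 177.]), np.float64(-56.5), np.float64(0.5))
shelf plat plane [641. -11.  81.] -62.2 z-plane None
shelf plat plane [637.  -9.  94.] -58.9 z-plane None
```

Rail: upper edge z≈171, and the lower edge ≈101 gives the expected 70. The face passes (630.2,50) at yaw ≈10.1°, and mid-bay is ≈(623,89). Holder: centre ≈(441.5,234.5), yaw ≈−4.6°, rim at 71–73. I'll grasp with the tool leaning 15° towards the robot, so its body clears the back plate.

```bash
python3 -m crank '[[[1,0.94,0.5,0,0,0,85],[1,0.94,0.5,0,0,0,85],[1,0.94,0.5,0,0,0,85],[1,0.94,0.5,0,0,0,85],[1,0.94,0.5,0,0,0,85],[1,0.94,0.5,0,0,0,85],[1,0.94,0.5,0,0,0,85],[0,0,0,0,0,0,85]]]' 80; python3 -m crank '[[[0,0,0.9,0,0,0,85],[0,0,0.9,0,0,0,85],[0,0,0.9,0,0,0,85],[0,0,0.9,0,0,0,85],[0,0,0,0,-0.94,0,85],[0,0,0,0,-0.94,0,85],[0,0,0,0,0,0,85],[0,0,0,0,0,0,85]]]'; python3 shot.py w4; python3 -c "
from h import *
s=sense();q=s['ee_rot'];M=R.from_quat([q[1],q[2],q[3],q[0]]).as_matrix();print(M.round(3),s['eef_pos'])
print(M.T@(np.array([446.4,234.1,25.6])-s['eef_pos'])/25)"
```

```text
time_s: 4.3
eef_pos: [417.9, 237.4, 212.9]
ee_rot: [-0.001, 0.036, 0.999, -0.0]
force: [1.0, 0.0, 0.5]
grip_width: 0.993
grip_force: 0.0
time_s: 5.1
eef_pos: [421.5, 235.4, 124.6]
ee_rot: [0.13, 0.037, 0.991, -0.005]
force: [0.5, -0.6, 0.0]
grip_width: 0.993
grip_force: 0.0
[[-0.963  0.076  0.258]
 [ 0.073  0.997 -0.019]
 [-0.259  0.    -0.966]] [422.00595936 235.39134307 124.58328826]
[0.08075878 0.02101656 4.07726886]
```

View pics/w4.png

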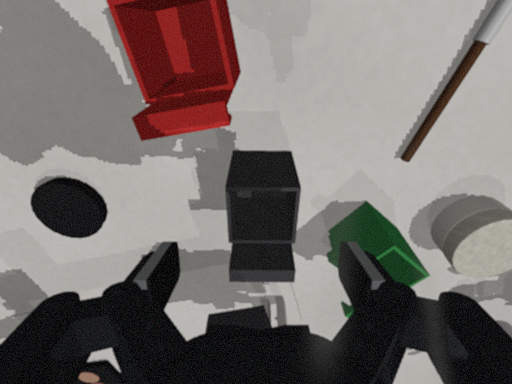

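The holder (cols 228–298) sits centred between the fingers, and green is clear. I descend and grip.

```bash
python3 -m crank '[[[0.04,0,1,0,0,0,85],[0.04,0.02,1,0,0,0,85],[0,0,1,0,0,0,85],[0,0,0.8,0,0,0,85],[0,0,0.28,0,0,0,85],[0,0,0,0,0,0,85],[0,0,0,0,0,0,40],[0,0,0,0,0,0,40]]]' 80; python3 -m crank '[[[0,0,0,0,0,0,40],[0,0,0,0,0,0,40],[0,0,0,0,0,0,40],[0,0,0,0,0,0,40],[0,0,0,0,0,0,40],[0,0,0,0,0,0,40],[0,0,0,0,0,0,40],[0,0,0,0,0,0,40]]]' 80;  python3 -c "
from h import *
s=sense();q=s['ee_rot'];M=R.from_quat([q[1],q[2],q[3],q[0]]).as_matrix();print(M.round(3),s['eef_pos'],s['grip_width'],s['grip_force'],s['force'])"
```

```text
time_s: 5.95
eef_pos: [446.2, 234.3, 25.8]
ee_rot: [0.131, 0.037, 0.991, -0.005]
force: [-0.5, 0.6, 0.5]
grip_width: 0.686
grip_force: 0.0
time_s: 6.75
eef_pos: [446.4, 234.4, 26.1]
ee_rot: [0.132, 0.037, 0.991, -0.005]
force: [-0.8, 0.4, 6.5]
grip_width: 0.647
grip_force: 84.9
[[-0.962  0.075  0.261]
 [ 0.073  0.997 -0.019]
 [-0.262  0.001 -0.965]] [446.44449061 234.42679307  26.09771353] 0.6473551690201444 84.87620830535889 [-0.81238927  0.40643889  6.53940247]
```

```bash
python3 -m crank '[[[-0.08,0,-0.3,0,0,0,40],[-0.26,0,-0.96,0,0,0,40],[-0.26,0,-0.96,0,0,0,40],[-0.26,0,-0.96,0,0,0,40],[-0.26,0,-0.96,0,0,0,40],[-0.26,0,-0.96,0,0,0,40],[-0.07,-0.99,0.02,0,0,0,40],[-0.07,-0.99,0.02,0,0,0,40]]]'; python3 -m crank '[[[-0.07,-0.99,0.02,0,0,0,40],[-0.07,-0.99,0.02,0,0,0,40],[-0.07,-0.99,0.02,0,0,0,40],[-0.07,-0.99,0.02,0,0,0,40],[0,0,0,-0.23,0,-0.87,40],[0,0,0,-0.24,0,-0.87,40],[0,0,0,0,0.81,0,40],[0,0,0,0,0.82,0,40]]]'; cat > plan.py <<'E'
import sys
from h import *
s=sense();q=s['ee_rot'];M=R.from_quat([q[1],q[2],q[3],q[0]]).as_matrix()
psi=np.radians(10.1);Y=np.array([-np.sin(psi),np.cos(psi),0]);n=np.array([np.cos(psi),np.sin(psi),0]);B=np.array([623.3,88.9,0]);G=15.1
p=s['eef_pos'];z=-M[:,2];th=np.degrees(np.arctan2(z@n,z[2]))+G;roll=np.degrees(np.arcsin(z@Y));yaw=np.degrees(np.arctan2(-M[0,1],M[1,1]))
t=np.radians(th);xm=np.cos(t)*n+[0,0,-np.sin(t)];zm=np.sin(t)*n+[0,0,np.cos(t)]
H=p+(31-4.9)*xm+(94-26.1)*zm
print("tilt %.2f roll %.2f yaw %.2f"%(th,roll,yaw),"hook XYZ",((H-B)@n).round(1),((H-B)@Y).round(1),H[2].round(1),"TCP",p.round(1),"F n,Y,z",(s['force']@n).round(1),(s['force']@Y).round(1),s['force'][2].round(1),"T",s['wrist_torque'].round(2),"gw",round(s['grip_width']*85.4,1),"t",s['time_s'])
if len(sys.argv)>1:
    X,yy,Zh,T=map(float,sys.argv[1:5]);d=(X-(H-B)@n)*n+(yy-(H-B)@Y)*Y+np.array([0,0,Zh-H[2]])
    a=np.radians(T-th);r=R.from_rotvec(a*Y)
    # to hold the hook as asked while turning about Y: TCP shift
    d=d+(r.apply(p-H)-(p-H));print("total shift, tool units (start axes)",(M.T@d/25).round(2),"turn y",((T-th)/8).round(3),"yaw fix z",(-(10.1-yaw)/8).round(3))
for k,v in(("n",n),("Y",Y),("z",np.array([0,0,1])),("zm",zm)):print(k,"1mm:",(M.T@v/25).round(4),end="; ")
print()
E
python3 plan.py -25 0 190 13
```

```text
time_s: 7.55
eef_pos: [445.6, 184.3, 158.0]
ee_rot: [0.131, 0.037, 0.991, -0.005]
force: [-0.0, 0.8, -1.9]
grip_width: 0.647
grip_force: 84.9
time_s: 8.35
eef_pos: [445.1, 84.9, 157.8]
ee_rot: [0.016, -0.088, 0.996, 0.001]
force: [0.9, -0.3, -1.5]
grip_width: 0.648
grip_force: 84.8
tilt 13.30 roll 0.00 yaw 10.06 hook XYZ -135.1 27.3 217.8 TCP [445.1  84.9 157.8] F n,Y,z 0.8 -0.4 -1.5 T [-0.04 -0.03 -0.  ] gw 55.4 t 8.35
total shift, tool units (start axes) [-4.38 -1.09  1.26] turn y -0.038 yaw fix z -0.005
n 1mm: [-0.04    0.      0.0013]; Y 1mm: [ 0.    0.04 -0.  ]; z 1mm: [-0.0013 -0.     -0.04  ]; zm 1mm: [-0.0104  0.     -0.0386];
```

```bash
python3 -m crank '[[[-0.73,-0.18,0.2,0,0,0,40],[-0.73,-0.18,0.2,0,0,0,40],[-0.73,-0.18,0.2,0,0,0,40],[-0.73,-0.18,0.2,0,0,0,40],[-0.73,-0.18,0.2,0,0,0,40],[-0.73,-0.18,0.2,0,0,0,40],[0,0,0,0,0,0,40],[0,0,0,0,0,0,40]]]'; python3 shot.py w5; python3 plan.py -5 0 184 13
python3 -c "
from h import *
a=[cv2.convertScaleAbs(x,alpha=1.5) for x in (cv2.imread('pics/w5.png'),)]
t=cv2.resize(cv2.convertScaleAbs(capture('top')[90:240,120:320],alpha=1.5),(400,300));s=cv2.resize(cv2.convertScaleAbs(capture('scene')[120:270,210:410],alpha=1.6),(400,300))
cv2.imwrite('pics/v5.png',np.vstack([np.hstack([t,s]),np.hstack([cv2.resize(a[0],(400,300)),cv2.resize(a[0][150:342,130:386],(400,300))])]))"
```

```text
time_s: 9.15
eef_pos: [558.5, 78.1, 130.6]
ee_rot: [0.017, -0.088, 0.996, 0.002]
force: [-0.1, -0.6, -1.7]
grip_width: 0.647
grip_force: 84.8
tilt 13.13 roll -0.04 yaw 10.11 hook XYZ -25.0 0.8 191.0 TCP [558.4  78.2 130.8] F n,Y,z 0.2 -0.5 -1.2 T [-0.02  0.1  -0.04] gw 55.2 t 9.2
total shift, tool units (start axes) [-0.79 -0.03  0.31] turn y -0.016 yaw fix z 0.001
n 1mm: [-0.04   -0.      0.0014]; Y 1mm: [-0.    0.04  0.  ]; z 1mm: [-0.0014  0.     -0.04  ]; zm 1mm: [-0.0104  0.     -0.0386];
```

View pics/v5.png

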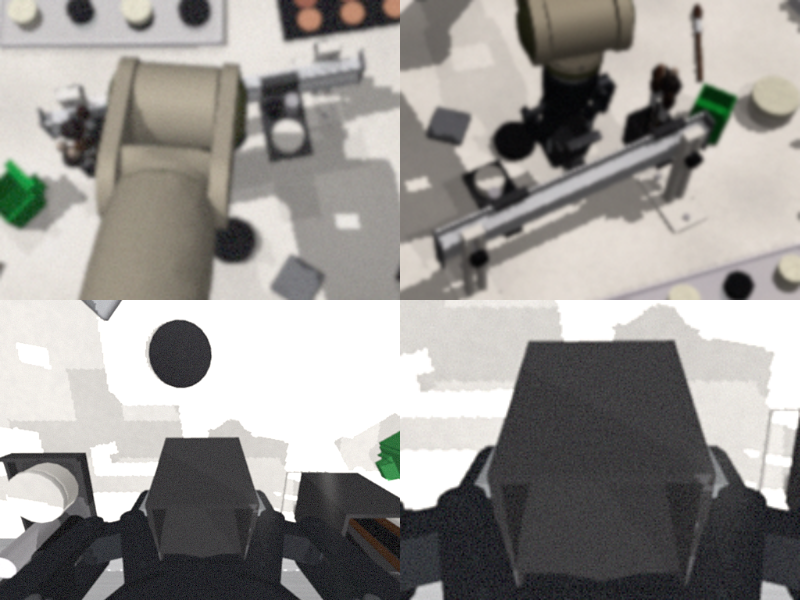

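The hold is straight: cup centred between the fingers, bay clear on both sides (shelf left, brush holder right). I approach the rail with the lip just above it.

```bash
python3 -m crank '[[[-0.17,-0.01,0.05,0,0,0,40],[-0.17,-0.01,0.05,0,0,0,40],[-0.17,-0.01,0.05,0,0,0,40],[-0.17,0,0.05,0,0,0,40],[-0.16,0,0.05,0,0,0,40],[0,0,0,0,0,0,40],[0,0,0,0,0,0,40],[0,0,0,0,0,0,40]]]' >/dev/null; python3 plan.py; python3 -m crank '[[[-0.04,0,0,0,0,0,40],[-0.04,0,0,0,0,0,40],[-0.04,0,0,0,0,0,40],[-0.04,0,0,0,0,0,40],[0,0,0,0,0,0,40],[0,0,0,0,0,0,40],[0,0,0,0,0,0,40],[0,0,0,0,0,0,40]]]' >/dev/null; python3 plan.py
```

```text
tilt 13.11 roll -0.02 yaw 10.09 hook XYZ -3.1 -0.3 185.2 TCP [580.1  80.9 125. ] F n,Y,z 0.4 -1.2 -1.5 T [-0.03  0.02  0.03] gw 55.2 t 10.1
n 1mm: [-0.04    0.      0.0014]; Y 1mm: [0.   0.04 0.  ]; z 1mm: [-0.0014  0.     -0.04  ]; zm 1mm: [-0.0104  0.     -0.0386]; 
tilt 13.17 roll -0.03 yaw 10.10 hook XYZ 0.6 -0.2 185.2 TCP [583.7  81.6 125. ] F n,Y,z -5.0 0.2 0.6 T [-0.3   0.88 -0.04] gw 55.2 t 10.9
n 1mm: [-0.04    0.      0.0013]; Y 1mm: [0.   0.04 0.  ]; z 1mm: [-0.0013  0.     -0.04  ]; zm 1mm: [-0.0104  0.     -0.0386];
```

```bash
python3 plan.py 1.0 0 185 15.2
```

```text
tilt 13.17 roll -0.03 yaw 10.10 hook XYZ 0.6 -0.2 185.2 TCP [583.7  81.6 125. ] F n,Y,z -5.0 0.2 0.6 T [-0.3   0.88 -0.04] gw 55.2 t 10.9
total shift, tool units (start axes) [ 0.07  0.01 -0.06] turn y 0.254 yaw fix z -0.001
n 1mm: [-0.04    0.      0.0013]; Y 1mm: [0.   0.04 0.  ]; z 1mm: [-0.0013  0.     -0.04  ]; zm 1mm: [-0.0104  0.     -0.0386];
```

```bash
python3 -m crank '[[[0.16,0,0,0,0,0,40],[0,0,-0.06,0,0.13,0,40],[0,0,0,0,0.125,0,40],[-0.09,0,0,0,0,0,40],[0,0,0,0,0,0,40],[0,0,0,0,0,0,40],[0,0,0,0,0,0,40],[0,0,0,0,0,0,40]]]' >/dev/null; python3 plan.py; python3 -m crank '[[[0,0,0.04,0,0,0,40],[0,0,0.04,0,0,0,40],[0,0,0.04,0,0,0,40],[0,0,0.04,0,0,0,40],[0,0,0.04,0,0,0,40],[0,0,0,0,0,0,40],[0,0,0,0,0,0,40],[0,0,0,0,0,0,40]]]' >/dev/null; python3 plan.py
```

```text
tilt 15.14 roll -0.02 yaw 10.09 hook XYZ 1.2 -0.3 185.2 TCP [582.3  81.3 126.5] F n,Y,z -0.6 -0.7 -0.3 T [-0.05 -0.04  0.  ] gw 55.3 t 11.7
n 1mm: [-0.04  0.   -0.  ]; Y 1mm: [0.   0.04 0.  ]; z 1mm: [ 0.    0.   -0.04]; zm 1mm: [-0.0104  0.     -0.0386]; 
tilt 15.14 roll -0.02 yaw 10.09 hook XYZ 1.3 -0.3 180.3 TCP [582.3  81.3 121.5] F n,Y,z 0.9 0.9 -1.7 T [ 0.02  0.03 -0.05] gw 55.5 t 12.5
n 1mm: [-0.04  0.   -0.  ]; Y 1mm: [0.   0.04 0.  ]; z 1mm: [ 0.    0.   -0.04]; zm 1mm: [-0.0104  0.     -0.0386];
```

```bash
python3 -m crank '[[[0,0,0.04,0,0,0,40],[0,0,0.04,0,0,0,40],[0,0,0.04,0,0,0,40],[0,0,0,0,0,0,40],[0,0,0,0,0,0,40],[0,0,0,0,0,0,40],[0,0,0,0,0,0,40],[0,0,0,0,0,0,40]]]' >/dev/null; python3 plan.py|head -1
```

```text
tilt 15.14 roll -0.02 yaw 10.09 hook XYZ 1.3 -0.3 177.2 TCP [582.3  81.3 118.5] F n,Y,z -0.5 -0.1 -1.4 T [-0.05  0.07  0.01] gw 55.1 t 13.3
```

```bash
python3 -m crank '[[[0,0,0.04,0,0,0,40],[0,0,0.04,0,0,0,40],[0,0,0.04,0,0,0,40],[0,0,0,0,0,0,40],[0,0,0,0,0,0,40],[0,0,0,0,0,0,40],[0,0,0,0,0,0,40],[0,0,0,0,0,0,40]]]' >/dev/null; python3 plan.py|head -1
```

```text
tilt 15.14 roll -0.02 yaw 10.09 hook XYZ 1.2 -0.3 174.2 TCP [582.3  81.3 115.5] F n,Y,z 0.1 -0.6 -1.1 T [ 0.   -0.01  0.02] gw 55.3 t 14.1
```

```bash
python3 -m crank '[[[0,0,0.04,0,0,0,40],[0,0,0.03,0,0,0,40],[0,0,0,0,0,0,40],[0,0,0,0,0,0,40],[0,0,0,0,0,0,40],[0,0,0,0,0,0,40],[0,0,0,0,0,0,40],[0,0,0,0,0,0,40]]]' >/dev/null; python3 plan.py|head -1; python3 -m crank '[[[0,0,0.03,0,0,0,40],[0,0,0.03,0,0,0,40],[0,0,0,0,0,0,40],[0,0,0,0,0,0,40],[0,0,0,0,0,0,40],[0,0,0,0,0,0,40],[0,0,0,0,0,0,40],[0,0,0,0,0,0,40]]]' >/dev/null; python3 plan.py|head -1;
```

```text
tilt 15.17 roll -0.02 yaw 10.09 hook XYZ 1.1 -0.3 172.5 TCP [582.1  81.3 113.8] F n,Y,z -5.4 1.4 2.4 T [-0.15  0.46 -0.09] gw 55.6 t 14.9
tilt 15.15 roll -0.01 yaw 10.09 hook XYZ 1.0 -0.3 171.6 TCP [582.1  81.2 112.9] F n,Y,z -8.9 -0.0 8.1 T [-0.17  0.7  -0.11] gw 55.4 t 15.7
```

Plate touches the flange front at the top edge (contact ~60 mm higher than the earlier clip touch). I ease back slightly and continue.

```bash
python3 -m crank '[[[0.03,0,0,0,0,0,40],[0,0,0,0,0,0,40],[0,0,0,0,0,0,40],[0,0,0,0,0,0,40],[0,0,0,0,0,0,40],[0,0,0,0,0,0,40],[0,0,0,0,0,0,40],[0,0,0,0,0,0,40]]]' >/dev/null; python3 plan.py|head -1; python3 -m crank '[[[0,0,0.02,0,0,0,40],[0,0,0.02,0,0,0,40],[0,0,0,0,0,0,40],[0,0,0,0,0,0,40],[0,0,0,0,0,0,40],[0,0,0,0,0,0,40],[0,0,0,0,0,0,40],[0,0,0,0,0,0,40]]]' >/dev/null; python3 plan.py|head -1;
```

```text
tilt 15.08 roll -0.01 yaw 10.09 hook XYZ 0.8 -0.3 171.4 TCP [581.9  81.2 112.6] F n,Y,z -3.0 0.2 5.4 T [-0.02  0.13 -0.07] gw 55.4 t 16.5
tilt 15.02 roll 0.01 yaw 10.10 hook XYZ 0.9 -0.3 171.2 TCP [582.1  81.2 112.4] F n,Y,z -5.6 0.7 10.3 T [-0.03  0.15 -0.04] gw 55.4 t 17.3
```

Hook seated: bridge rests at z≈171.2, matching the measured edge. Now I tilt down about the hook in steps.

```bash
python3 plan.py 0.6 -0.3 171.3 10.5;
```

```text
tilt 15.02 roll 0.01 yaw 10.10 hook XYZ 0.9 -0.3 171.2 TCP [582.1  81.2 112.4] F n,Y,z -5.6 0.7 10.3 T [-0.03  0.15 -0.04] gw 55.4 t 17.3
total shift, tool units (start axes) [-0.18  0.    0.13] turn y -0.565 yaw fix z -0.001
n 1mm: [-0.04    0.      0.0001]; Y 1mm: [ 0.    0.04 -0.  ]; z 1mm: [-0.0001 -0.     -0.04  ]; zm 1mm: [-0.0104 -0.     -0.0386];
```

```bash
python3 -m crank '[[[-0.036,0,0.026,0,-0.113,0,40],[-0.036,0,0.026,0,-0.113,0,40],[-0.036,0,0.026,0,-0.113,0,40],[-0.036,0,0.026,0,-0.113,0,40],[-0.036,0,0.026,0,-0.113,0,40],[0,0,0,0,0,0,40],[0,0,0,0,0,0,40],[0,0,0,0,0,0,40]]]' >/dev/null; python3 plan.py 0.6 -0.3 171.3 7
```

```text
tilt 10.50 roll 0.00 yaw 10.09 hook XYZ 0.8 -0.3 171.2 TCP [586.7  82.  109.2] F n,Y,z -5.9 0.3 9.8 T [-0.01  0.02 -0.11] gw 55.2 t 18.1
total shift, tool units (start axes) [-0.14  0.    0.1 ] turn y -0.437 yaw fix z -0.001
n 1mm: [-0.0399  0.      0.0032]; Y 1mm: [ 0.    0.04 -0.  ]; z 1mm: [-0.0032 -0.     -0.0399]; zm 1mm: [-0.0104 -0.     -0.0386];
```

```bash
python3 -m crank '[[[-0.028,0,0.02,0,-0.088,0,40],[-0.028,0,0.02,0,-0.088,0,40],[-0.028,0,0.02,0,-0.088,0,40],[-0.028,0,0.02,0,-0.088,0,40],[-0.028,0,0.02,0,-0.088,0,40],[0,0,0,0,0,0,40],[0,0,0,0,0,0,40],[0,0,0,0,0,0,40]]]' >/dev/null; python3 plan.py 0.6 -0.3 171.3 4
```

```text
tilt 7.00 roll 0.00 yaw 10.09 hook XYZ 0.6 -0.3 171.2 TCP [590.3  82.7 107. ] F n,Y,z -5.2 0.6 8.9 T [-0.05  0.26 -0.16] gw 55.0 t 18.9
total shift, tool units (start axes) [-0.13  0.    0.08] turn y -0.375 yaw fix z -0.001
n 1mm: [-0.0396  0.      0.0056]; Y 1mm: [ 0.    0.04 -0.  ]; z 1mm: [-0.0056 -0.     -0.0396]; zm 1mm: [-0.0104  0.     -0.0386];
```

```bash
python3 -m crank '[[[-0.026,0,0.016,0,-0.075,0,40],[-0.026,0,0.016,0,-0.075,0,40],[-0.026,0,0.016,0,-0.075,0,40],[-0.026,0,0.016,0,-0.075,0,40],[-0.026,0,0.016,0,-0.075,0,40],[0,0,0,0,0,0,40],[0,0,0,0,0,0,40],[0,0,0,0,0,0,40]]]' >/dev/null; python3 plan.py 0.6 -0.3 171.3 2
```

```text
tilt 4.04 roll -0.00 yaw 10.09 hook XYZ 0.5 -0.3 171.1 TCP [593.6  83.3 105.2] F n,Y,z -6.3 -0.4 9.2 T [-0.07  0.28 -0.12] gw 55.1 t 19.7
total shift, tool units (start axes) [-0.09  0.    0.05] turn y -0.254 yaw fix z -0.002
n 1mm: [-0.0393  0.      0.0077]; Y 1mm: [0.   0.04 0.  ]; z 1mm: [-0.0077  0.     -0.0393]; zm 1mm: [-0.0104  0.     -0.0386];
```

```bash
python3 -m crank '[[[-0.018,0,0.01,0,-0.05,0,40],[-0.018,0,0.01,0,-0.05,0,40],[-0.018,0,0.01,0,-0.05,0,40],[-0.018,0,0.01,0,-0.05,0,40],[-0.018,0,0.01,0,-0.05,0,40],[0,0,0,0,0,0,40],[0,0,0,0,0,0,40],[0,0,0,0,0,0,40]]]' >/dev/null; python3 plan.py 0.6 -0.3 171.3 0
```

```text
tilt 2.05 roll -0.01 yaw 10.08 hook XYZ 0.6 -0.3 171.1 TCP [595.9  83.7 104.1] F n,Y,z -6.1 0.0 5.3 T [-0.06  0.05 -0.14] gw 55.2 t 20.5
total shift, tool units (start axes) [-0.09  0.    0.05] turn y -0.257 yaw fix z -0.003
n 1mm: [-0.039  0.     0.009]; Y 1mm: [0.   0.04 0.  ]; z 1mm: [-0.009  0.    -0.039]; zm 1mm: [-0.0104  0.     -0.0386];
```

```bash
python3 -m crank '[[[-0.018,0,0.01,0,-0.05,0,40],[-0.018,0,0.01,0,-0.05,0,40],[-0.018,0,0.01,0,-0.05,0,40],[-0.018,0,0.01,0,-0.05,0,40],[-0.018,0,0.01,0,-0.05,0,40],[0,0,0,0,0,0,40],[0,0,0,0,0,0,40],[0,0,0,0,0,0,40]]]' >/dev/null; python3 plan.py 0.6 -0.3 171.3 -1.5; python3 shot.py w6; python3 -c "
import cv2,numpy as np
from rig import *
s=capture('scene')
a=cv2.convertScaleAbs(cv2.imread('pics/w6.png'),alpha=1.5)
cv2.imwrite('pics/v6.png',np.hstack([cv2.resize(a[100:340,110:400],(400,331)),cv2.resize(cv2.convertScaleAbs(s[150:246,240:356],alpha=1.7),(400,331),interpolation=cv2.INTER_CUBIC)]))"
```

```text
tilt 0.14 roll -0.02 yaw 10.08 hook XYZ 0.3 -0.3 171.1 TCP [597.8  84.1 103.3] F n,Y,z -9.4 -0.8 6.9 T [-0.28  0.62 -0.25] gw 55.2 t 21.3
total shift, tool units (start axes) [-0.08 -0.    0.04] turn y -0.205 yaw fix z -0.002
n 1mm: [-0.0386  0.      0.0103]; Y 1mm: [0.   0.04 0.  ]; z 1mm: [-0.0103  0.     -0.0386]; zm 1mm: [-0.0104  0.     -0.0386];
```

View pics/v6.png

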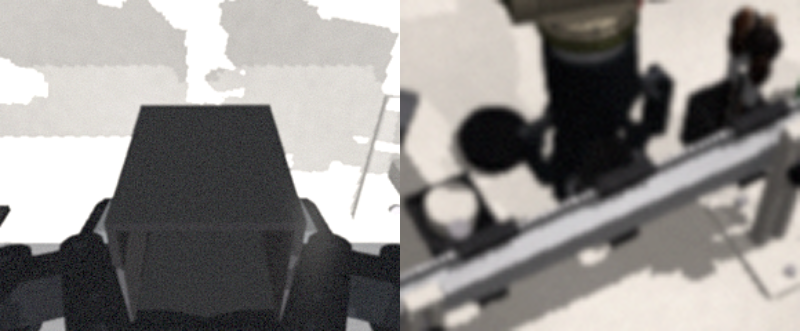

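The lip is over the rail, the clip shows below/behind it at (623,240) in the crop, and the holder hasn't slipped in the grip. A small extra press at the foot will make sure of the snap.

```bash
python3 -m crank '[[[-0.02,0,0.01,0,-0.05,0,40],[-0.02,0,0.01,0,-0.05,0,40],[-0.02,0,0.01,0,-0.05,0,40],[-0.02,0,0.01,0,-0.05,0,40],[0,0,0,0,0,0,40],[0,0,0,0,0,0,40],[0,0,0,0,0,0,40],[0,0,0,0,0,0,40]]]' >/dev/null; python3 plan.py|head -1
```

```text
tilt -1.17 roll -0.05 yaw 10.11 hook XYZ -1.0 -0.3 171.1 TCP [598.1  84.1 102.6] F n,Y,z -23.2 -1.9 17.8 T [-0.97  2.61 -0.45] gw 55.5 t 22.2
```

Hard stop at the foot (23 N), so the plate is against the lower flange. I relax, then tug the foot outward gently to check the clip.

```bash
python3 -m crank '[[[0.04,0,-0.02,0,0.05,0,40],[0.04,0,-0.02,0,0.05,0,40],[0.02,0,-0.01,0,0.05,0,40],[0.02,0,0,0,0,0,40],[0,0,0,0,0,0,40],[0,0,0,0,0,0,40],[0,0,0,0,0,0,40],[0,0,0,0,0,0,40]]]' >/dev/null; python3 plan.py|head -1;  python3 -m crank '[[[0.03,0,0,0,0.1,0,40],[0.03,0,0,0,0.1,0,40],[0.03,0,0,0,0.1,0,40],[0,0,0,0,0,0,40],[0,0,0,0,0,0,40],[0,0,0,0,0,0,40],[0,0,0,0,0,0,40],[0,0,0,0,0,0,40]]]' >/dev/null; python3 plan.py|head -1
```

```text
tilt -0.33 roll -0.01 yaw 10.09 hook XYZ -0.8 -0.3 171.2 TCP [597.3  84.  103.1] F n,Y,z 2.5 0.3 2.4 T [ 0.06 -0.2   0.04] gw 55.5 t 23.0
tilt 1.90 roll 0.01 yaw 10.07 hook XYZ 0.6 -0.3 171.0 TCP [596.1  83.7 104. ] F n,Y,z 0.7 0.3 8.6 T [ 0.4  -0.98 -0.05] gw 55.1 t 23.8
```

```bash
python3 -m crank '[[[-0.03,0,0,0,-0.1,0,40],[-0.02,0,0,0,-0.1,0,40],[0,0,0,0,0,0,40],[0,0,0,0,0,0,40],[0,0,0,0,0,0,40],[0,0,0,0,0,0,40],[0,0,0,0,0,0,40],[0,0,0,0,0,0,40]]]' 20 >/dev/null; python3 plan.py|head -1;  python3 -m crank '[[[0,0,0,0,0,0,60],[0,0,0,0,0,0,65],[0,0,0,0,0,0,70],[0,0,0,0,0,0,80],[0,0,0,0,0,0,85],[0,0,0,0,0,0,85],[0,0,0,0,0,0,85],[0,0,0,0,0,0,85]]]' >/dev/null; python3 plan.py|head -1
```

```text
tilt 0.42 roll 0.00 yaw 10.09 hook XYZ -0.5 -0.4 171.1 TCP [596.7  83.8 103.4] F n,Y,z 2.7 0.5 5.9 T [ 0.17 -0.6  -0.  ] gw 55.3 t 24.6
tilt 0.51 roll -0.02 yaw 10.09 hook XYZ -1.0 -0.3 170.4 TCP [596.1  83.8 102.8] F n,Y,z 0.5 1.2 0.2 T [-0.02  0.17 -0.01] gw 85.1 t 25.4
```

Released. I retreat back and up along the tool axis, then look.

```bash
python3 -m crank '[[[0,0,-0.3,0,0,0,85],[0,0,-0.7,0,0,0,85],[0,0,-1,0,0,0,85],[0,0,-1,0,0,0,85],[0,0,-1,0,0,0,85],[0,0,-1,0,0,0,85],[0.6,0,-1,0,0,0,85],[1,0,-1,0,0,0,85]]]' ; python3 -m crank '[[[1,0,0,0,0,0,85],[1,0,0,0,0,0,85],[1,0,0,0,0,0,85],[1,0,0,0,0,0,85],[1,0,0,0,0,0,85],[0,0,0,0,0,0,85],[0,0,0,0,0,0,85],[0,0,0,0,0,0,85]]]'; python3 shot.py w7;  python3 -c "
import cv2,numpy as np
from rig import *
s=capture('scene');t=capture('top')
cv2.imwrite('pics/t7.png',t);cv2.imwrite('pics/s7.png',s)
f=lambda x,r,c,h,w:cv2.resize(cv2.convertScaleAbs(x[r:r+h,c:c+w],alpha=1.7),(400,300),interpolation=cv2.INTER_CUBIC)
a=cv2.imread('pics/w7.png')
cv2.imwrite('pics/v7.png',np.vstack([np.hstack([f(s,150,240,87,116),f(t,110,130,105,140)]),np.hstack([f(a,0,0,384,512),f(s,90,80,225,300)])]))"
```

```text
time_s: 26.2
eef_pos: [514.3, 69.1, 263.5]
ee_rot: [0.127, -0.087, 0.988, 0.011]
force: [-0.4, 0.7, -0.1]
grip_width: 0.997
grip_force: 0.0
time_s: 27.0
eef_pos: [396.2, 48.0, 231.1]
ee_rot: [0.127, -0.087, 0.988, 0.011]
force: [0.4, -0.1, 0.8]
grip_width: 0.994
grip_force: 0.0
```

View pics/v7.png

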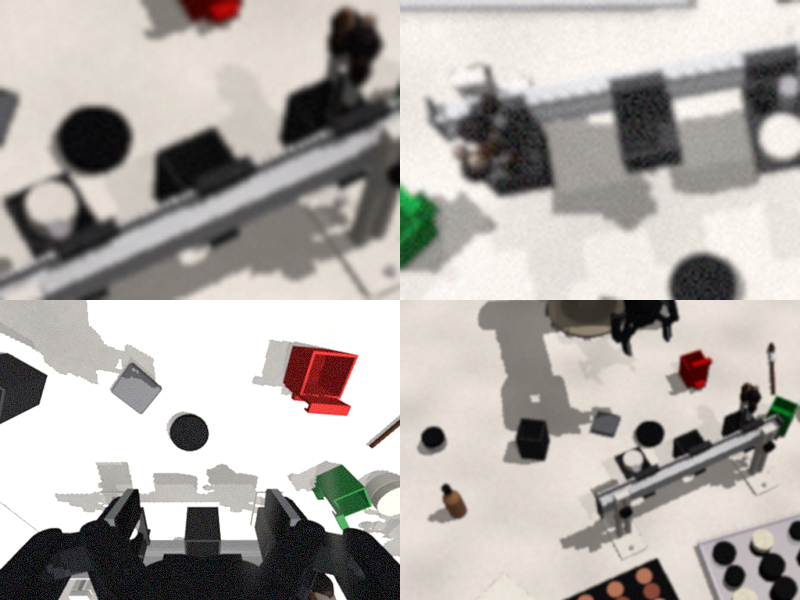

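Top left shows the holder on the rail in the bay with its clip below the rail at (225,240). Neighbours and bystanders are unmoved. I've now viewed 12 pictures, past the limit of 10, so the remaining tilt check will be numeric: project the cup's bottom front edge for home and tilted, and compare with the dark edge in w7.

```bash
python3 - <<'E'
from h import *
import json
p,q=json.load(open("w7.json"));C=cam("wrist",{"eef_pos":np.array(p),"ee_rot":q})
psi=np.radians(10.1);Y=np.array([-np.sin(psi),np.cos(psi),0]);n=np.array([np.cos(psi),np.sin(psi),0]);B=np.array([623.3,88.9,0])
def pt(x,y,z,th,hx=-1.2,hz=171.2):
    t=np.radians(th);dx,dz=x-31,z-94
    return B+n*(hx+dx*np.cos(t)+dz*np.sin(t))+Y*y+np.array([0,0,hz-dx*np.sin(t)+dz*np.cos(t)])
for th in(0,2,5,8,10):print(th,proj(C,pt(-27,0,0,th)).round(1),"rim",proj(C,pt(-27,0,70,th)).round(1),"w",proj(C,pt(-27,-28,0,th)).round(1),proj(C,pt(-27,28,0,th)).round(1))
g=cv2.GaussianBlur(cv2.cvtColor(cv2.imread("pics/w7.png"),6),(3,3),0)
for c in(250,260,270):print(c,g[240:310,c].tolist())
print(g[275,225:300:2].tolist())
E
```

```text
0 [260.1 263.6] rim [260.3 307.6] w [239.9 263.6] [280.2 263.6]
2 [260.1 263. ] rim [260.3 308.7] w [239.7 263. ] [280.4 263. ]
5 [260.1 262.3] rim [260.3 310.5] w [239.5 262.3] [280.7 262.3]
8 [260.1 261.8] rim [260.3 312.5] w [239.2 261.8] [281.  261.8]
10 [260.1 261.6] rim [260.3 313.9] w [239.  261.6] [281.3 261.6]
250 [104, 109, 112, 114, 115, 116, 114, 113, 114, 114, 115, 115, 115, 114, 114, 114, 115, 115, 122, 140, 158, 168, 170, 157, 119, 66, 30, 22, 23, 22, 24, 25, 23, 23, 23, 24, 24, 22, 23, 24, 24, 22, 20, 22, 23, 22, 23, 21, 20, 24, 26, 25, 23, 20, 19, 21, 22, 21, 23, 24, 21, 21, 22, 21, 22, 26, 29, 35, 40, 34]
260 [111, 129, 148, 159, 164, 164, 156, 136, 119, 113, 112, 113, 115, 115, 116, 115, 113, 114, 127, 149, 164, 169, 169, 157, 118, 66, 30, 20, 20, 22, 22, 25, 27, 24, 22, 20, 17, 19, 22, 22, 20, 19, 19, 19, 20, 22, 24, 25, 24, 23, 25, 24, 24, 26, 26, 24, 22, 24, 24, 23, 22, 21, 21, 20, 17, 21, 31, 39, 41, 37]
270 [109, 111, 121, 138, 146, 135, 119, 113, 113, 112, 114, 116, 114, 112, 112, 111, 110, 114, 128, 150, 164, 168, 167, 154, 116, 66, 29, 19, 23, 24, 23, 22, 21, 22, 25, 22, 21, 21, 23, 21, 20, 20, 22, 23, 23, 23, 25, 27, 27, 26, 24, 24, 24, 21, 23, 25, 23, 20, 20, 22, 22, 21, 22, 24, 24, 25, 29, 37, 41, 34]
[167, 167, 166, 167, 167, 169, 156, 62, 22, 23, 23, 22, 22, 25, 17, 23, 24, 20, 23, 23, 22, 23, 23, 23, 24, 23, 22, 69, 156, 170, 168, 169, 169, 167, 167, 166, 166, 165]
```

The cup face measures 43.4 px tall against 44.0 predicted for upright and 50.7 for 8° tilt. The holder hangs upright, so the clip is home.

```bash
python3 -c "
from rig import *
print(finish_job())"
```

```text
the job is handed in; nothing more can be done
None
```

The brush holder is hooked on the rail in the bay, tilted down with the clip apparently snapped in (a tug at the foot met resistance and it hangs upright) and released; rail force read about 29 N at most, but I viewed 12 pictures against the limit of 10.

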